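# Lay a dip-bowl setting on the dining table

## Robot

A 6-joint arm with a two-finger parallel gripper is mounted at the origin on the work surface. World frame = base frame: x ahead of the robot, y to its left, z up, the work surface at z = 0. Lengths are in m, angles in degrees, forces in N, time in s.
With the tool pointing down it reaches from about 0.25 to 0.725 m from the base axis. Payload 9.7 kg.
Tool frame: the origin (TCP) lies midway between the tips of the shut fingers; the grasp point (between the pads) lies bot.hold_point_z behind it (bot.hold_point_z is the distance from the TCP to the grasp point, in m); z points along the fingers, y is the line along which they close (so a half turn about z gives the same grasp; the last joint's range is limited). The gripper opens to 85 mm and grips with 20 to 120 N. Pads are 22 mm wide; open, the fingers measure 114 mm over their backs; the gripper's body (76 mm by 85 mm) begins 54 mm behind the grasp point. The pads swing forward as they close: fully open they stand 13 mm farther back than shut.
Start: joints at [69.041, 4.979, 10.078, 95.1, 0, 90], TCP at [0.197, 0.514, 0.231] pointing down, gripper open.
Joint ranges: [-179.16, 179.16], [-48.56, 103.87], [-65.8, 70.77], [-126.05, 130.52], [-82.76, 87.17], [-180, 180]. Speed limits (degrees/s): [127.2, 127.2, 147.25, 180, 180, 180].

## Interface

Orientations are given as [roll, pitch, yaw] about the fixed x, y, z axes, in that order (R = Rz(yaw) Ry(pitch) Rx(roll)).
In Python, from workcell import bot, camera, camera_model, ticket gives the robot as it stands.
- The arm moves only by the tool send_rows, never from a script. Its argument "targets" is text: rows parted by semicolons, each of 5 numbers parted by spaces: the shift along the tool's x, y, z in mm, then the turn about the tool's z in degrees, then the closure in counts, from 0 (fully open) to 255 (shut). A call has 1 to 20 rows; each row is the pose to reach, as a shift and turn from the pose commanded when the call began, along the tool's axes at that moment; what a row does not reach only later rows make up. A row lasts 1/8 s, in which the tool goes at most 62.5 mm and 10.7 degrees, less where a joint would pass 70% of its speed; a pose out of reach is approached as far as the arm can. A call with a gripper value outside its range is refused whole. The fingers move at their own pace and stop on an object; "newtons" is the grip in N (left out, the last holds). Time passes only in rows, so rows that repeat a pose let the fingers close. It gives the time, the measured TCP pose, the force, the opening and the grip force at its end, in the units of the state.
- bot.get_obs(): the state, without advancing time (a new reading comes with each control period).
- camera(name): name is "scene" or "top"; returns the picture (400x640x3 uint8, blue, green, red); there is no depth.
- camera_model(name): a dict with "K" (3x3 intrinsics, pixels), "dist_coeffs" ([k1, k2, p1, p2, k3] as OpenCV has them; the pictures are not rectified), "pose" (4x4, takes a point from camera to world coordinates). Camera axes: x right, y down, z forward; pixel columns grow to the right and rows downward; lengths in m; the calibration is good to about 2 mm. A picture is of the moment at which its call begins. camera_model takes no time and is no camera call.
- ticket.job_done(): hands the job in; it is judged then, once.
The state is a dict: "time": time; "q": joint angles; "qd": joint speeds; "joint_efforts": joint torques, N m; "ee_pos": TCP position; "tcp_rot": TCP orientation; "wrist_force": force on the tool from outside, world axes, zero at the start; "torque": the same for the moment, N m; "opening": finger opening in m; "grasp_force": force on a finger pad.
Only numpy, scipy, OpenCV 4.12 (cv2) and the standard library are available. Lean on these libraries where they do the work, as an engineer would, in place of code of your own. Each camera call takes 0.05 s, during which the arm holds its last target. There are 200 camera calls.

## Task

Lay the empty place at the dining table: first lay the wooden serving plank flat on the teal place mat, centred and with its long side along the mat's long side, and let go of it. Then stand the red dip bowl upright on the middle of the plank. Set both down gently rather than dropping them, and leave the yellow bowl where it is.

Things in the scene. Friction and masses are not known exactly. Their poses are not given: they have to be found in the camera images.
- plank: Loose pale wooden serving plank with a darker band near each end: a flat bar 62 mm wide (its x), 150 mm long (its y) and 18 mm thick (z), about 0.13 kg. Origin: centre of the underside. Starts lying on the table, long side roughly pointing away from the robot; fits a grip across its 62 mm width at its middle. Either end may face either way.
- red_bowl: Loose red dip bowl with a small black foot, open at the top: 60 mm outer diameter, 42 mm high, about 0.14 kg. Origin: centre of the underside, z up. Its outside is an upright cylinder 60 mm across from 18 to 42 mm above the underside (grip it there across its diameter) and narrows to a foot 42 mm across; the wall is 4 mm thick. Starts standing on the table.
- mat: Stiff teal (blue-green) place mat, flat, fixed to the table: 180 mm (its x) by 260 mm (its y, the long side), 4 mm thick. Origin: centre of the underside, at table height, so its top is 4 mm above it. It lies in front of the robot, long side roughly left to right, and starts empty.
- yellow_bowl: Loose yellow dip bowl, same shape and size as the red one (60 mm across, 42 mm high), a bystander standing on the table. Origin: centre of the underside. Apart from it, only two small shakers (63 mm high) stand near, beyond the mat at about x = 0.85 m.

How it is judged:
By the outcome, as a careful person would: the job done as asked, in the order asked, and still so for the second after the job is handed in, with the robot touching nothing.
It also fails if it takes over 54 s, if anything falls off the work surface, if the arm or the gripper's body presses on something with over 40 N, if the wrist force passes 120 N, or if a joint passes its speed limit or range.

## Working session

There is one attempt and no reset: what is moved stays moved. The work goes in short steps, Python scripts to look and compute and a tool call to move; the robot and the scene stay as the last step left them, time stands still between calls to the robot, and variables do not carry over. Pictures are saved under pics/ and viewed, at most 11 in all, crops included, and the job is handed in when it is done.

Besides the shell and the picture viewer there is one more tool, called after ">>>" as name(argument=value, ...), one argument or row to a line, values as JSON. send_rows: Moves the arm, as the interface text tells. Its arguments: {"type":"object","properties":{"targets":{"type":"string"},"newtons":{"type":"number"}},"required":["targets"]}

```bash
mkdir -p pics; python3 - <<'E'
from workcell import bot,camera,camera_model
import cv2
for n in("scene","top"):
    cv2.imwrite(f"pics/{n}0.png",camera(n)); m=camera_model(n); print(n,m["K"],m["dist_coeffs"],m["pose"])
o=bot.get_obs(); print(o,bot.hold_point_z)
E
```

```text
scene [[407.81034908   0.         311.69292531]
 [  0.         407.81034908 198.66547777]
 [  0.           0.           1.        ]] [-0.06458152  0.          0.          0.          0.        ] [[ 0.59067147  0.43186302 -0.68161686  1.1597842 ]
 [ 0.80676161 -0.29975468  0.50919824 -0.50634911]
 [ 0.01558605 -0.85067118 -0.52546704  0.53974877]
 [ 0.          0.          0.          1.        ]]
top [[404.27484568   0.         322.9117748 ]
 [  0.         404.27484568 193.98400623]
 [  0.           0.           1.        ]] [0.00364378 0.         0.         0.         0.        ] [[ 0.02952736 -0.99093078  0.13108901  0.37751351]
 [-0.99935846 -0.02660701  0.02397384  0.00119011]
 [-0.02026853 -0.1317128  -0.99108069  0.9956098 ]
 [ 0.          0.          0.          1.        ]]
{'time': 0.1, 'q': array([6.90416942e+01, 5.00855708e+00, 1.00401287e+01, 9.51005284e+01,
       1.55197698e-03, 9.00005979e+01]), 'qd': array([ 0.10171521, -0.14708298,  0.08306738, -0.09199119, -0.00570875,
        0.04385821]), 'joint_efforts': array([ 4.71939729e-04, -5.21561193e+01,  4.65654194e+01,  1.59636576e-02,
        3.90667765e-05,  8.93286170e-06]), 'ee_pos': array([0.196648  , 0.51342351, 0.2306583 ]), 'tcp_rot': array([-1.79931043e+02, -1.55125632e-03,  1.59041095e+02]), 'wrist_force': array([ 0.0954874 , -0.33812922,  0.59001734]), 'torque': array([-0.00668706, -0.02211519,  0.00774192]), 'grasp_force': 0.0, 'opening': 0.08539646347985379} 0.0187
```

View pics/top0.png

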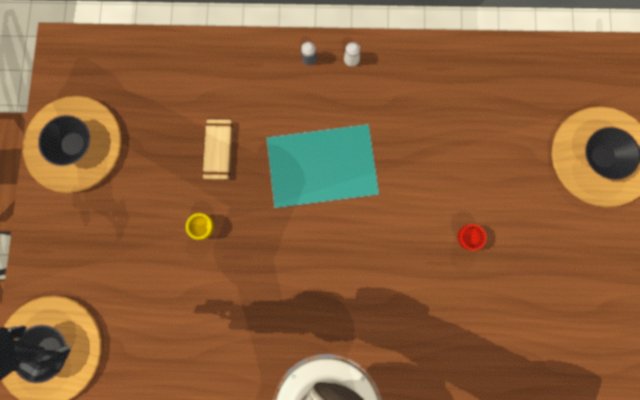

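View pics/scene0.png

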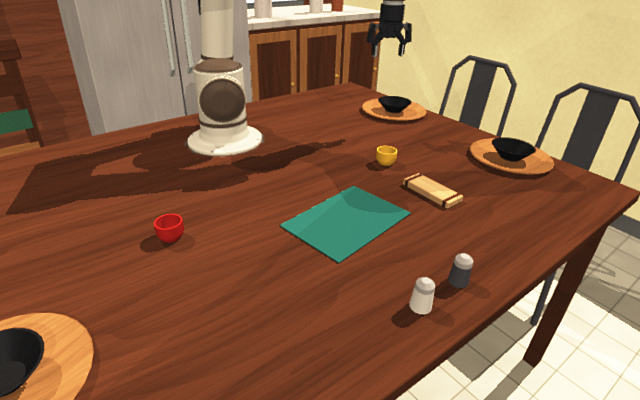

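Top view: the mat is around (322,166), the plank (217,150), the yellow bowl (199,226) and the red bowl (473,237). The scene view agrees. Next I'll measure them with colour masks.

```bash
cat >h.py <<'E'
import numpy as np,cv2
from workcell import bot,camera,camera_model
def w(n,uv,z):
    m=camera_model(n);K=np.array(m["K"]);T=np.array(m["pose"])
    p=cv2.undistortPoints(np.float64(uv).reshape(-1,1,2),K,np.array(m["dist_coeffs"])).reshape(-1,2)
    d=np.c_[p,np.ones(len(p))]@T[:3,:3].T
    return (T[:3,3]+d*((z-T[2,3])/d[:,2])[:,None])[:,:2]
R={"mat":((75,90,50),(95,255,255)),"red":((0,190,110),(4,255,255)),"yellow":((24,150,90),(34,255,255)),"plank":((14,40,150),(27,160,255))}
def blob(img,k,roi):
    x0,y0,x1,y1=roi;h=cv2.cvtColor(img,cv2.COLOR_BGR2HSV)[y0:y1,x0:x1]
    c,_=cv2.findContours(cv2.inRange(h,*map(np.array,R[k])),cv2.RETR_EXTERNAL,cv2.CHAIN_APPROX_NONE,offset=(x0,y0))
    return cv2.convexHull(max(c,key=cv2.contourArea)).reshape(-1,2).astype(float)
def rect(P):
    (c,s,a)=cv2.minAreaRect((P*1000).astype(np.float32));b=cv2.boxPoints((c,s,a))
    e=max([b[1]-b[0],b[2]-b[1]],key=np.linalg.norm)
    return np.round(c,1),np.round(s,1),round(np.degrees(np.arctan2(e[1],e[0]))%180,2)
E
python3 - <<'E'
from h import *
i=cv2.imread("pics/top0.png")
for k,z,roi in(("mat",.004,(240,100,400,230)),("plank",.018,(190,105,245,195)),("red",.042,(445,210,500,265)),("yellow",.042,(175,200,225,255))):
    b=blob(i,k,roi);print(k,b.min(0),b.max(0),rect(w("top",b,z)))
s=cv2.imread("pics/scene0.png")
for k,z,roi in(("mat",.004,(260,170,430,280)),("plank",.018,(395,165,475,215))):
    b=blob(s,k,roi);print("scene",k,b.min(0),b.max(0),rect(w("scene",b,z)))
a=cv2.resize(i[100:200,185:265],None,fx=5,fy=5,interpolation=2)
c=cv2.resize(i[205:265,440:500],None,fx=5,fy=5,interpolation=2);c=cv2.copyMakeBorder(c,0,200,0,0,0)
d=cv2.copyMakeBorder(cv2.resize(s[200:250,140:195],None,fx=5,fy=5),0,250,0,0,0)
cv2.imwrite("pics/c1.png",np.hstack([a[:500],c[:500]]))
E
```

```text
mat [267. 125.] [377. 206.] (array([581.2,  30.4]), array([177.9, 256.7]), np.float32(99.08))
plank [202. 119.] [231. 172.] (array([622.2, 293.3]), array([136.5,  66. ]), np.float32(0.18))
red [458. 225.] [485. 249.] (array([ 412.6, -324.3]), array([62.4, 55.4]), np.float32(83.54))
yellow [185. 213.] [212. 239.] (array([419.4, 316.7]), array([62.8, 61.5]), np.float32(66.63))
scene mat [280. 186.] [409. 262.] (array([581.9,  27.3]), array([180.8, 260.7]), np.float32(98.99))
scene plank [409. 176.] [456. 203.] (array([616.4, 281.7]), array([ 79.4, 122.4]), np.float32(179.29))
```

View pics/c1.png

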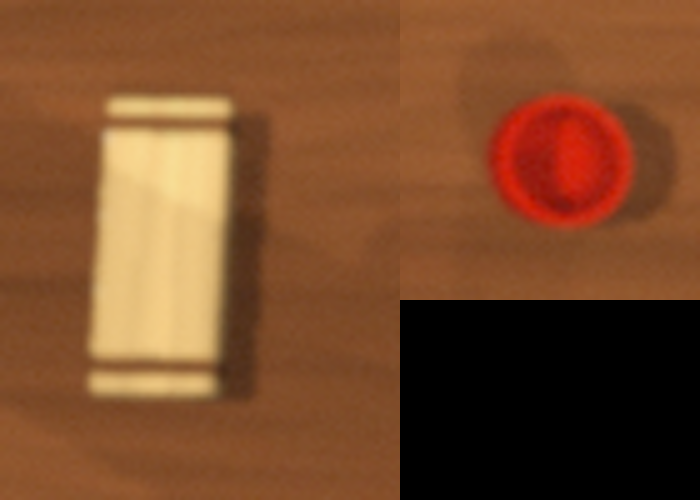

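The crop shows the plank's top face with corners at crop px (107,97), (233,97), (218,397) and (88,397). The red bowl spans crop x 490–635, y 93–230. I'll fit both using their known sizes.

```bash
cat >>h.py <<'E'
from scipy.optimize import least_squares
def proj(n,P):
    m=camera_model(n);T=np.linalg.inv(np.array(m["pose"]))
    return cv2.projectPoints(np.float64(P),cv2.Rodrigues(T[:3,:3])[0],T[:3,3],np.array(m["K"]),np.array(m["dist_coeffs"]))[0].reshape(-1,2)
t=np.linspace(0,2*np.pi,120)
def bowlpts(x,y,z0=0):
    return np.vstack([np.c_[x+r*np.cos(t),y+r*np.sin(t),0*t+z+z0] for r,z in((.021,0),(.03,.018),(.03,.042))])
def fitbowl(n,lo,hi,g,z0=0):
    f=lambda p:(lambda q:np.r_[q.min(0)-lo,q.max(0)-hi])(proj(n,bowlpts(*p,z0)))
    s=least_squares(f,g);return s.x.round(4),s.fun.round(1)
E
python3 - <<'E'
from h import *
f=lambda a,o:np.array(a)/5-.4+np.array(o)
c=f([(107,97),(233,97),(218,397),(88,397)],(185,100));P=w("top",c,.018)
print(P.round(4),rect(P),P.mean(0))
print(fitbowl("top",f((90,93),(440,205)),f((235,230),(440,205)),[.41,-.32]))
i=cv2.imread("pics/top0.png");s=cv2.imread("pics/scene0.png")
b=blob(i,"yellow",(175,200,225,255));print(fitbowl("top",b.min(0)-.5,b.max(0)+.5,[.41,.32]))
b=blob(s,"red",(145,200,195,250));print(b.min(0),b.max(0),fitbowl("scene",b.min(0)-.5,b.max(0)+.5,[.41,-.32]))
E
```

```text
[[0.6891 0.3245]
 [0.6906 0.2609]
 [0.5378 0.2592]
 [0.5361 0.3236]] (array([613.4, 292.2]), array([153.8,  64.4]), np.float32(0.62)) [0.61340868 0.29205611]
(array([ 0.4124, -0.3297]), array([-0.1,  0.8,  0.1, -0.7]))
(array([0.4195, 0.3202]), array([-0.1,  0.7,  0.1, -0.7]))
[154. 213.] [183. 241.] (array([ 0.4087, -0.3281]), array([-0.3, -0.2,  0.3,  0.2]))
```

```bash
cat >>h.py <<'E'
from scipy.spatial.transform import Rotation as Ro
def rel(x,y,z,yaw):
    o=bot.get_obs();r,p,yw=o["tcp_rot"];A=Ro.from_euler("z",yw,degrees=True)*Ro.from_euler("x",180,degrees=True)
    d=A.inv().apply(np.array([x,y,z])-o["ee_pos"])*1000
    a=-((yaw-yw+180)%360-180)
    print("shift",d.round(1),"turn",round(a,1),"q",np.round(o["q"],1),"t",o["time"],"tcp",o["ee_pos"].round(4),o["tcp_rot"].round(2),"op",o["opening"],"F",o["wrist_force"].round(1))
E
python3 -c "
from h import *
rel(.615,.293,.09,180.6)"
```

```text
shift [-469.5  -56.2  140.7] turn -21.6 q [69.   5.  10.  95.1  0.  90. ] t 0.1 tcp [0.1966 0.5134 0.2307] [-179.93   -0.    159.04] op 0.08539646347985379 F [ 0.1 -0.3  0.6]
```

>>> send_rows(
  targets="-60 -7 0 -5 0;-120 -14 0 -10 0;-180 -21 10 -15 0;-240 -28 30 -21.6 0;-300 -36 60 -21.6 0;-360 -43 90 -21.6 0;-420 -50 110 -21.6 0;-469.5 -56.2 125 -21.6 0;-469.5 -56.2 140.7 -21.6 0;-469.5 -56.2 140.7 -21.6 0;-469.5 -56.2 140.7 -21.6 0;-469.5 -56.2 140.7 -21.6 0;-469.5 -56.2 140.7 -21.6 0",
  newtons=40,
)

```text
time: 1.72
ee_pos: [0.6148, 0.2939, 0.0916]
tcp_rot: [180.0, 0.1, -179.3]
wrist_force: [0.2, -0.2, 0.3]
opening: 0.0855
grasp_force: 0.0
```

```bash
python3 -c "
from h import *
rel(.615,.293,.001,180.6)
s=camera('scene');a=cv2.resize(s[90:220,360:520],None,fx=5,fy=4.6,interpolation=2);cv2.imwrite('pics/a1.png',a)"
```

```text
shift [-0.2 -0.9 90.6] turn 0.1 q [25.6 22.6 15.7 83.  -0.  24.8] t 1.725 tcp [0.6148 0.2939 0.0916] [ 1.7997e+02  7.0000e-02 -1.7930e+02] op 0.08551279897969931 F [ 0.2 -0.2  0.3]
```

View pics/a1.png

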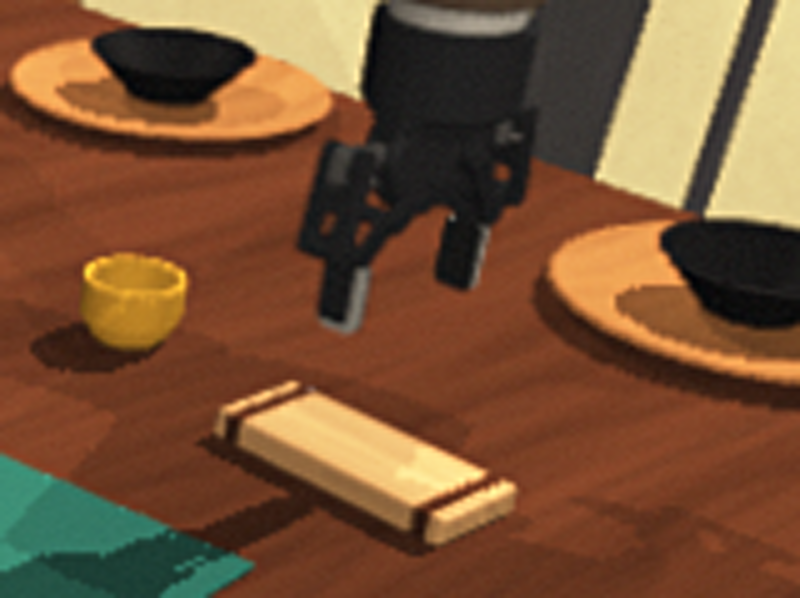

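The gripper is open above the plank. The plank's top corners are at about crop px (220,409), (297,383), (516,487) and (428,516). I'll cross-check the plank's centre from these.

```bash
python3 -c "
from h import *
c=np.array([(220,409),(297,383),(516,487),(428,516)])/[5,4.6]-.4+[360,90]
P=w('scene',c,.018);print(P.round(4),P.mean(0),rect(P))"
```

```text
[[0.5405 0.262 ]
 [0.5424 0.3217]
 [0.6876 0.3209]
 [0.6809 0.259 ]] [0.61285526 0.29090063] (array([614.1, 291.4]), array([ 62. , 145.8]), np.float32(178.79))
```

>>> send_rows(
  targets="0.5 -1.5 40 0 0;0.5 -1.5 70 0 0;0.5 -1.5 82 0 0;0.5 -1.5 87 0 0;0.5 -1.5 87 0 0;0.5 -1.5 87 0 0;0.5 -1.5 87 0 255;0.5 -1.5 87 0 255;0.5 -1.5 87 0 255;0.5 -1.5 87 0 255;0.5 -1.5 87 0 255;0.5 -1.5 87 0 255;0.5 -1.5 87 0 255;0.5 -1.5 87 0 255;0.5 -1.5 87 0 255",
  newtons=40,
)

```text
time: 3.65
ee_pos: [0.615, 0.2919, 0.0046]
tcp_rot: [180.0, 0.1, -179.4]
wrist_force: [-1.7, -0.1, 5.5]
opening: 0.0607
grasp_force: 44.2
```

>>> send_rows(
  targets="0 0 -10 0 255;0 0 -30 0 255;0 0 -60 0 255;0 0 -80 0 255;0 0 -80 0 255;0 0 -80 0 255",
)

```text
time: 4.4
ee_pos: [0.6143, 0.2915, 0.0827]
tcp_rot: [-180.0, -0.1, -179.4]
wrist_force: [0.1, -0.4, -2.3]
opening: 0.061
grasp_force: 43.6
```

```bash
python3 -c "
from h import *
rel(.5815,.029,.085,99.04)
s=camera('scene');a=cv2.resize(s[70:200,370:530],None,fx=5,fy=4.6,interpolation=2);cv2.imwrite('pics/a2.png',a)"
```

```text
shift [  35.7 -262.1   -2.3] turn 81.6 q [25.4 22.6 14.7 82.1 -0.  24.7] t 4.4 tcp [0.6143 0.2915 0.0827] [-1.7997e+02 -6.0000e-02 -1.7936e+02] op 0.0610026863639267 F [ 0.1 -0.4 -2.3]
```

View pics/a2.png

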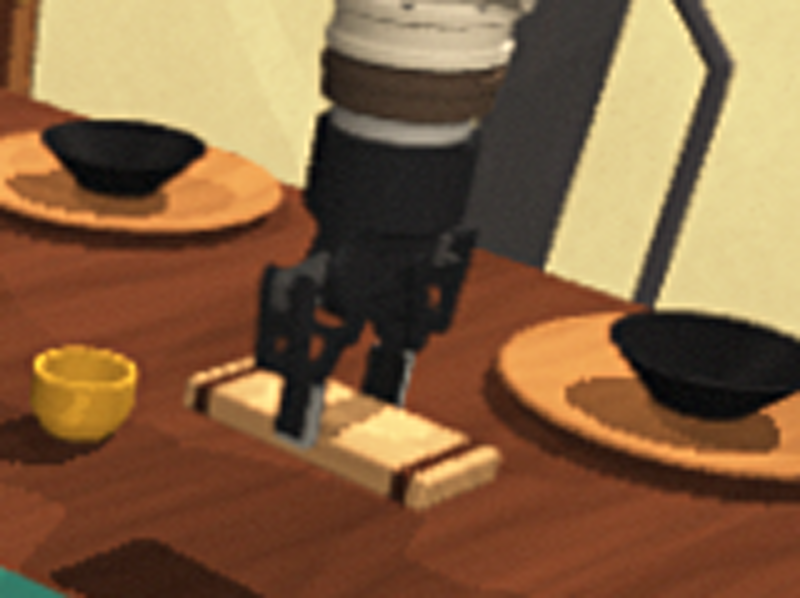

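The plank is held level and near its middle: the finger is at crop x≈300 on an edge running 195–405. Now I'll carry it over the mat.

>>> send_rows(
  targets="3 -20 -5 8 255;7 -50 -5 18 255;12 -90 -5 28 255;17 -130 -5 38 255;23 -170 -5 48 255;28 -205 -5 58 255;32 -235 -5 68 255;35 -255 -5 76 255;35.7 -262 0 81.6 255;35.7 -262 0 81.6 255;35.7 -262 20 81.6 255;35.7 -262 40 81.6 255;35.7 -262 50 81.6 255;35.7 -262 50 81.6 255;35.7 -262 50 81.6 255;35.7 -262 50 81.6 255",
)

```text
time: 6.45
ee_pos: [0.5823, 0.0294, 0.0344]
tcp_rot: [179.9, 0.0, 99.1]
wrist_force: [-0.0, 0.2, -1.7]
opening: 0.0606
grasp_force: 43.6
```

```bash
python3 -c "
from h import *
rel(.5815,.029,.0095,99.04)
cv2.imwrite('pics/t3.png',cv2.resize(camera('top')[110:220,250:400],None,fx=5,fy=5,interpolation=2))
s=camera('scene');cv2.imwrite('pics/s3.png',s)
a=cv2.resize(s[150:270,270:430],None,fx=5,fy=5,interpolation=2);cv2.imwrite('pics/a3.png',a)"
```

```text
shift [-0.2 -0.8 24.9] turn 0.0 q [ 2.9 10.2 -6.  73.8  0.  83.8] t 6.45 tcp [0.5823 0.0294 0.0344] [1.7993e+02 1.0000e-02 9.9060e+01] op 0.060601313027686544 F [-0.   0.2 -1.7]
```

View pics/a3.png

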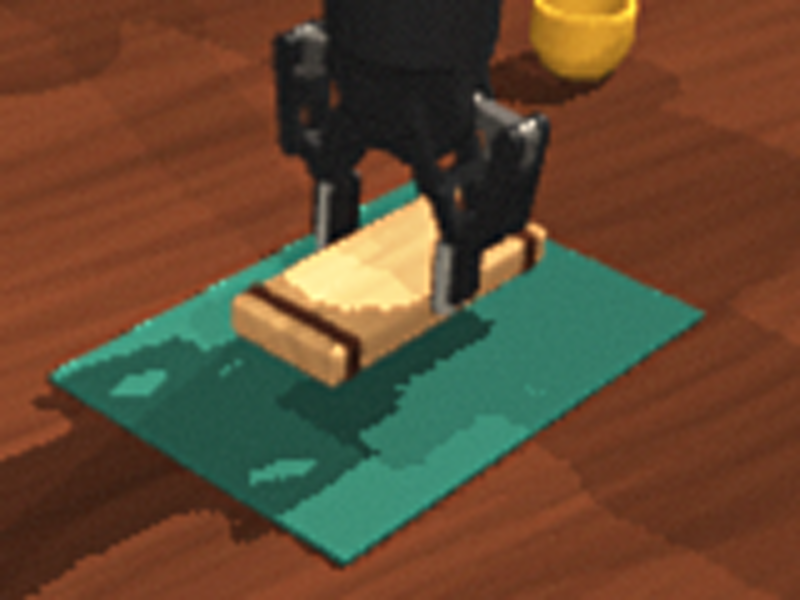

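The plank is square over the mat, with the finger at mid-edge (crop x≈450 of 355–545). Lowering it slowly.

>>> send_rows(
  targets="-0.2 -0.8 8 0 255;-0.2 -0.8 15 0 255;-0.2 -0.8 20 0 255;-0.2 -0.8 22 0 255;-0.2 -0.8 23 0 255;-0.2 -0.8 23 0 255;-0.2 -0.8 23 0 255;-0.2 -0.8 23 0 255",
)

```text
time: 7.55
ee_pos: [0.5811, 0.029, 0.0107]
tcp_rot: [180.0, 0.0, 99.0]
wrist_force: [0.1, -0.3, -2.0]
opening: 0.0606
grasp_force: 43.6
```

```bash
python3 -c "
from h import *
rel(.5815,.029,.0086,99.04)
s=camera('scene');cv2.imwrite('pics/s4.png',s)
a=cv2.resize(s[150:270,270:430],None,fx=5,fy=5,interpolation=2);cv2.imwrite('pics/a4.png',a)"
```

```text
shift [-0.   0.4  2.1] turn -0.0 q [ 2.9 10.8 -7.9 71.2 -0.  83.8] t 7.55 tcp [0.5811 0.029  0.0107] [179.99   0.    99.04] op 0.06055656799754264 F [ 0.1 -0.3 -2. ]
```

View pics/a4.png

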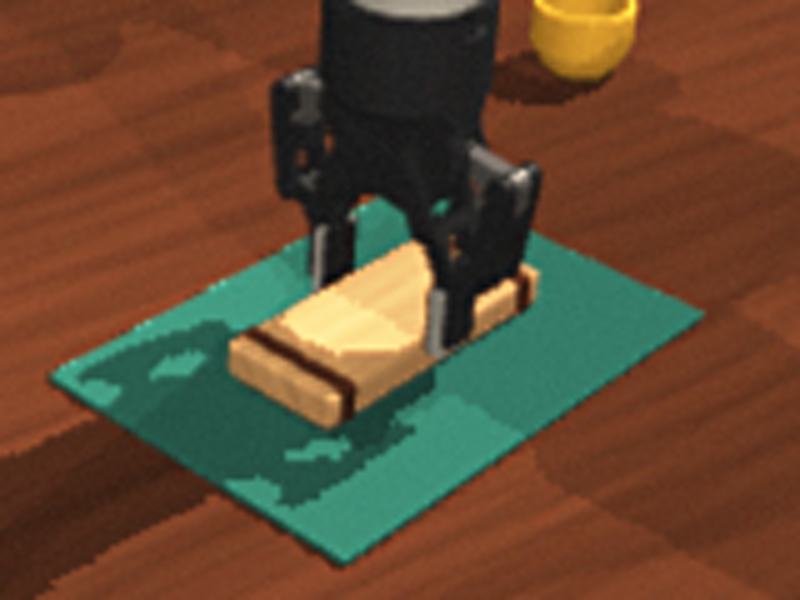

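>>> send_rows(
  targets="0 0.4 1 0 255;0 0.4 2 0 255;0 0.4 2 0 255;0 0.4 2 0 255",
)

```text
time: 8.1
ee_pos: [0.5815, 0.029, 0.0086]
tcp_rot: [180.0, 0.0, 99.0]
wrist_force: [0.5, 0.9, -0.3]
opening: 0.0608
grasp_force: 43.6
```

>>> send_rows(
  targets="0 0 0.5 0 255;0 0 1 0 255;0 0 1 0 255",
)

```text
time: 8.48
ee_pos: [0.5815, 0.0291, 0.0085]
tcp_rot: [180.0, 0.0, 99.0]
wrist_force: [-3.4, -0.4, 7.4]
opening: 0.0606
grasp_force: 44.5
```

>>> send_rows(
  targets="0 0 0.5 0 100;0 0 0.5 0 60;0 0 0.5 0 0;0 0 0.5 0 0;0 0 0.5 0 0;0 0 0.5 0 0;0 0 -10 0 0;0 0 -40 0 0;0 0 -90 0 0;0 0 -150 0 0;0 0 -150 0 0;0 0 -150 0 0",
)

```text
time: 9.98
ee_pos: [0.5815, 0.029, 0.1579]
tcp_rot: [180.0, 0.0, 99.0]
wrist_force: [-0.7, -0.6, -0.4]
opening: 0.0855
grasp_force: 0.0
```

```bash
python3 -c "
from h import *
rel(.411,-.329,.11,51)
s=camera('scene');cv2.imwrite('pics/s5.png',s)
a=cv2.resize(s[150:270,270:430],None,fx=5,fy=5,interpolation=2);cv2.imwrite('pics/a5.png',a)"
```

```text
shift [-326.8 -224.7   47.9] turn 48.0 q [ 2.9  8.5  5.8 87.3  0.  83.8] t 9.975 tcp [0.5815 0.029  0.1579] [179.97   0.    99.04] op 0.0855496294112585 F [-0.7 -0.6 -0.4]
```

View pics/a5.png

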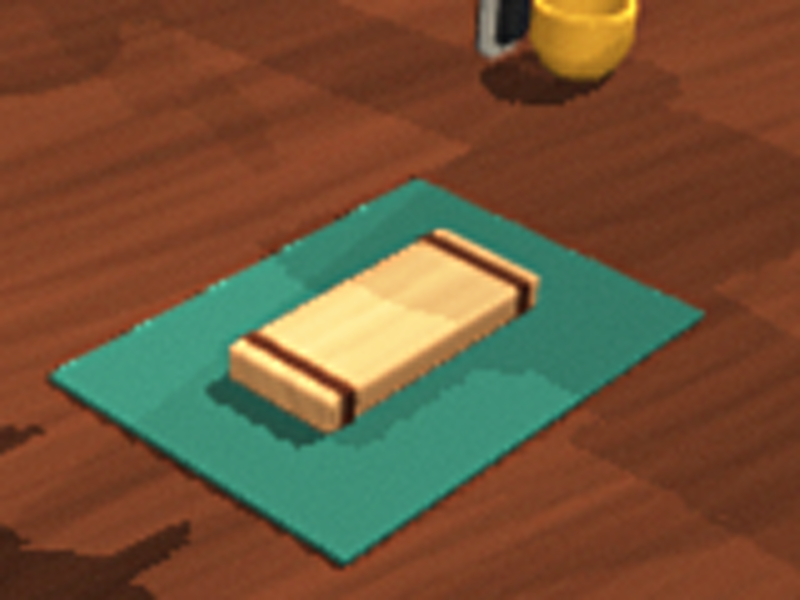

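The plank lies on the mat with top corners at crop px (230,348), (338,405), (540,277), (435,230). The mat corners are (50,375), (345,563), (705,314), (420,180). I'll check the plank's placing while moving above the red bowl.

>>> send_rows(
  targets="-40 -28 0 0 0;-90 -62 0 0 0;-140 -96 0 0 0;-190 -130 0 0 0;-240 -165 0 0 0;-290 -200 10 0 0;-326.8 -224.7 30 0 0;-326.8 -224.7 47.9 0 0;-326.8 -224.7 47.9 0 0;-326.8 -224.7 47.9 0 0;-326.8 -224.7 47.9 0 0",
)

```text
time: 11.4
ee_pos: [0.4117, -0.3284, 0.1105]
tcp_rot: [180.0, 0.0, 99.1]
wrist_force: [0.2, 0.3, 0.1]
opening: 0.0853
grasp_force: 0.0
```

```bash
python3 -c "
from h import *
f=lambda a:np.array(a)/5-.4+[270,150]
P=w('scene',f([(230,348),(338,405),(540,277),(435,230)]),.022);print(P.mean(0),rect(P))
M=w('scene',f([(50,375),(345,563),(705,314),(420,180)]),.004);print(M.mean(0),rect(M))
rel(.411,-.329,.010,99.04)
s=camera('scene');cv2.imwrite('pics/s6.png',s);i=camera('top')
b=blob(s,'red',(145,200,195,250));print(fitbowl('scene',b.min(0)-.5,b.max(0)+.5,[.41,-.32]))
a=cv2.resize(s[130:260,100:260],None,fx=5,fy=4.6,interpolation=2);cv2.imwrite('pics/a6.png',a)"
```

```text
[0.58209896 0.02891695] (array([582.,  29.]), array([ 62.4, 147.6]), np.float32(99.64))
[0.5824981  0.02866944] (array([582.1,  28.4]), array([179.4, 259.7]), np.float32(98.94))
shift [ -0.5  -0.8 100.5] turn 0.1 q [-38.6   1.   -7.4  81.5   0.   42.3] t 11.4 tcp [ 0.4117 -0.3284  0.1105] [1.7995e+02 5.0000e-02 9.9130e+01] op 0.08533840888502961 F [0.2 0.3 0.1]
(array([ 0.4107, -0.3288]), array([-0.3,  0.3,  0.3, -0.3]))
```

View pics/a6.png

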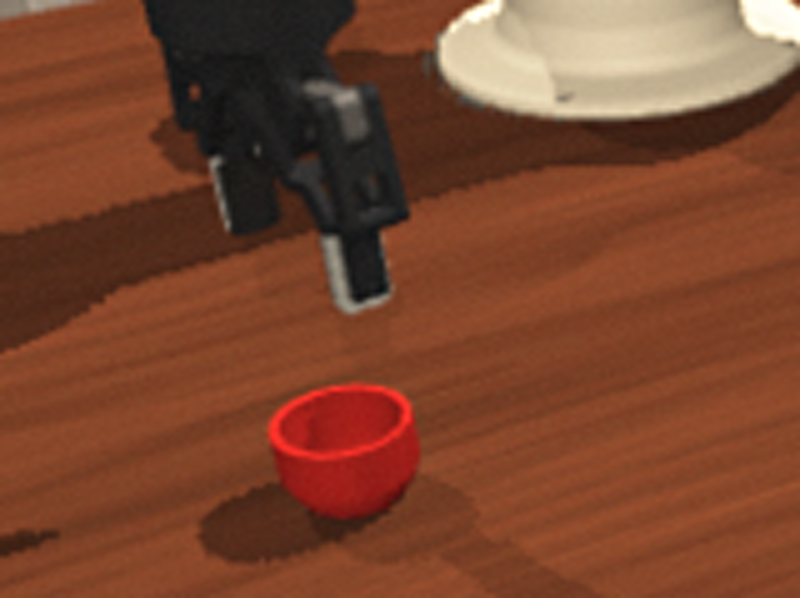

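The plank is centred to within 1 mm and 0.7°. The bowl is upright at (0.411,-0.329), beneath the open gripper. Next is the bowl grasp.

>>> send_rows(
  targets="-0.5 -0.8 40 0 0;-0.5 -0.8 75 0 0;-0.5 -0.8 92 0 0;-0.5 -0.8 100 0 0;-0.5 -0.8 100 0 0;-0.5 -0.8 100 0 0;-0.5 -0.8 100 0 255;-0.5 -0.8 100 0 255;-0.5 -0.8 100 0 255;-0.5 -0.8 100 0 255;-0.5 -0.8 100 0 255;-0.5 -0.8 100 0 255;-0.5 -0.8 100 0 255;-0.5 -0.8 100 0 255;-0.5 -0.8 100 0 255",
  newtons=30,
)

```text
time: 13.38
ee_pos: [0.4107, -0.33, 0.0108]
tcp_rot: [179.9, 0.1, 99.0]
wrist_force: [-0.8, 1.2, 5.9]
opening: 0.0596
grasp_force: 32.0
```

>>> send_rows(
  targets="0 0 -10 0 255;0 0 -40 0 255;0 0 -80 0 255;0 0 -110 0 255;0 0 -110 0 255;0 0 -110 0 255;0 0 -110 0 255",
)

```text
time: 14.25
ee_pos: [0.4096, -0.3292, 0.1182]
tcp_rot: [-179.9, -0.1, 99.0]
wrist_force: [-0.9, -0.1, -1.3]
opening: 0.0594
grasp_force: 33.1
```

```bash
python3 -c "
from h import *
rel(.582,.029,.11,99.04)"
```

```text
shift [326.6 226.5   8.2] turn 0.0 q [-38.8   1.   -6.6  82.6  -0.   42.2] t 14.25 tcp [ 0.4096 -0.3292  0.1182] [-1.7991e+02 -1.0000e-01  9.9040e+01] op 0.059362200607635314 F [-0.9 -0.1 -1.3]
```

>>> send_rows(
  targets="20 14 0 0 255;60 41 0 0 255;100 69 0 0 255;145 100 0 0 255;190 131 0 0 255;235 163 0 0 255;275 191 0 0 255;305 212 0 0 255;320 222 0 0 255;326.6 226.5 5 0 255;326.6 226.5 25 0 255;326.6 226.5 45 0 255;326.6 226.5 60 0 255;326.6 226.5 65 0 255;326.6 226.5 65 0 255;326.6 226.5 65 0 255;326.6 226.5 65 0 255",
)

```text
time: 16.38
ee_pos: [0.5829, 0.0285, 0.0554]
tcp_rot: [179.9, 0.0, 99.0]
wrist_force: [-0.7, -0.0, -1.6]
opening: 0.0596
grasp_force: 33.1
```

```bash
python3 -c "
from h import *
rel(.582,.029,.0328,99.04)
s=camera('scene');cv2.imwrite('pics/s7.png',s)
a=cv2.resize(s[150:270,270:430],None,fx=5,fy=5,interpolation=2);cv2.imwrite('pics/a7.png',a)"
```

```text
shift [ 0.6 -0.9 22.6] turn 0.0 q [ 2.8  9.7 -4.2 76.1 -0.  83.8] t 16.375 tcp [0.5829 0.0285 0.0554] [1.7994e+02 1.0000e-02 9.9040e+01] op 0.059576627942067854 F [-0.7 -0.  -1.6]
```

View pics/a7.png

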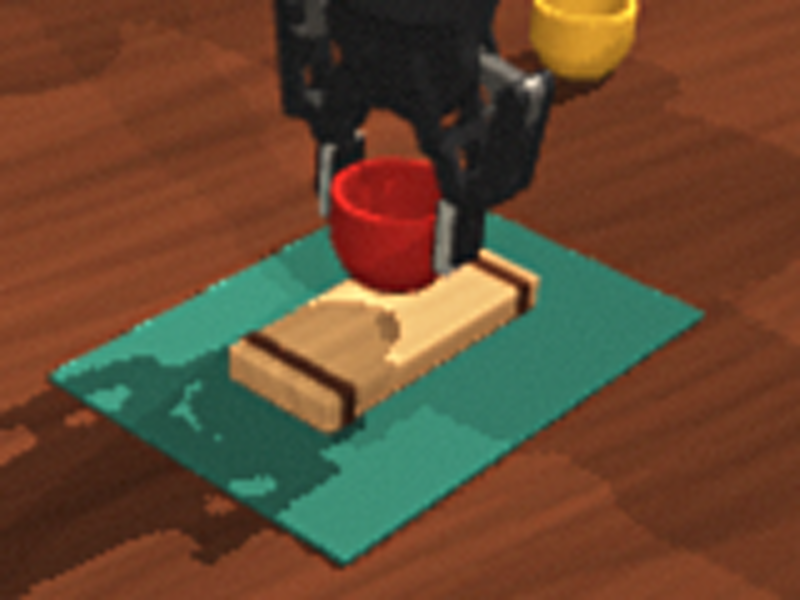

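The bowl is upright and centred above the plank, with its rim centre at crop ≈(392,190). Lowering it.

>>> send_rows(
  targets="0.3 -0.6 8 0 255;0.3 -0.6 14 0 255;0.3 -0.6 18 0 255;0.3 -0.6 20 0 255;0.3 -0.6 21 0 255;0.3 -0.6 21 0 255;0.3 -0.6 21 0 255",
)

```text
time: 17.3
ee_pos: [0.582, 0.0287, 0.0339]
tcp_rot: [180.0, 0.0, 99.0]
wrist_force: [0.7, 0.3, -1.7]
opening: 0.0598
grasp_force: 33.2
```

>>> send_rows(
  targets="0 0 0.5 0 255;0 0 1 0 255;0 0 1 0 255;0 0 1 0 255",
)

```text
time: 17.8
ee_pos: [0.582, 0.0287, 0.0329]
tcp_rot: [180.0, 0.0, 99.0]
wrist_force: [-1.1, 0.5, 0.6]
opening: 0.0595
grasp_force: 33.3
```

>>> send_rows(
  targets="0 0 0.5 0 255;0 0 0.5 0 255;0 0 0.5 0 255",
)

```text
time: 18.18
ee_pos: [0.582, 0.0287, 0.0328]
tcp_rot: [180.0, 0.0, 99.0]
wrist_force: [-2.3, -0.5, 4.5]
opening: 0.0591
grasp_force: 33.7
```

Firm contact. Releasing and retreating upward.

>>> send_rows(
  targets="0 0 0 0 100;0 0 0 0 50;0 0 0 0 0;0 0 0 0 0;0 0 0 0 0;0 0 0 0 0;0 0 -8 0 0;0 0 -25 0 0;0 0 -60 0 0;0 0 -110 0 0;0 0 -150 0 0;0 0 -150 0 0;0 0 -150 0 0;0 0 -150 0 0",
)

```text
time: 19.92
ee_pos: [0.5814, 0.0287, 0.1811]
tcp_rot: [-179.9, -0.0, 99.0]
wrist_force: [-0.1, -0.3, -0.1]
opening: 0.0855
grasp_force: 0.0
```

```bash
python3 -c "
from h import *
rel(.582,.029,.2,99.04)
s=camera('scene')
b=blob(s,'red',(300,150,400,250));print(fitbowl('scene',b.min(0)-.5,b.max(0)+.5,[.58,.03],.022))
a=cv2.resize(s[150:270,270:430],None,fx=5,fy=5,interpolation=2);cv2.imwrite('pics/a8.png',a)"
```

```text
shift [  0.2   0.7 -18.9] turn 0.0 q [ 2.8  8.8  8.7 90.   0.  83.8] t 19.925 tcp [0.5814 0.0287 0.1811] [-1.799e+02 -1.000e-02  9.904e+01] op 0.08545251744709069 F [-0.1 -0.3 -0.1]
(array([0.5792, 0.0315]), array([-0.6, -0.8,  0.6,  0.6]))
```

View pics/a8.png

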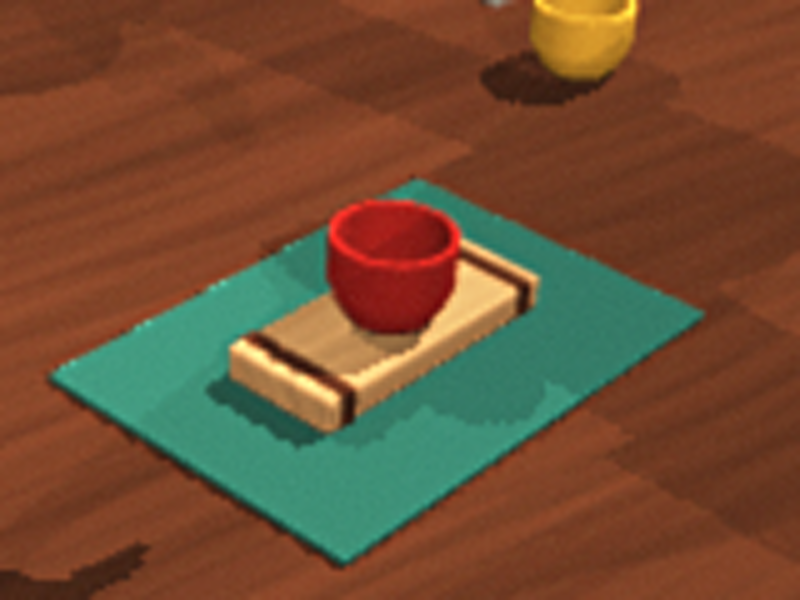

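The bowl stands upright mid-plank (rim centre at crop ≈(394,233)), the plank hasn't moved, and the gripper is clear. Handing in.

```bash
python3 -c "
from workcell import ticket
print(ticket.job_done())"
```

```text
the job is handed in; nothing more can be done
None
```

The job is handed in: the plank lies flat and centred on the mat (within about 1 mm and 1°), the red bowl stands upright within about 4 mm of its middle, and the yellow bowl was not touched; no verdict came back.

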